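Run the jar shaker on its third setting

ROBOT

A 6-joint arm with a two-finger parallel gripper is mounted at the origin on a cart in front of the work surface, level with it; the furniture and walls round the work are solid. World frame = base frame: x ahead of the robot, y to its left, z up, the work surface at z = 0. Lengths are in m, angles in rad, forces in N, time in s.
With the tool pointing down it reaches from about 0.25 to 0.725 m from the base axis. Payload 4 kg.
Tool frame: the origin (TCP) lies between the finger pads; the fingertips stand 8 mm ahead of it and the grasp point (between the pads) lies 11 mm behind it; z points along the fingers, y is the line along which they close (so a half turn about z gives the same grasp; the last joint's range is limited). The gripper opens to 85 mm and grips with 20 to 120 N. Pads are 22 mm wide; open, the fingers measure 114 mm over their backs; the gripper's body (76 mm by 85 mm) begins 54 mm behind the grasp point. The pads swing forward as they close: fully open they stand 13 mm farther back than shut.
Start: joints at [1.291, 0.241, 0.005, 1.335, 0, 1.571], TCP at [0.138, 0.481, 0.239] pointing down, gripper open.
Joint ranges: [-2.72, 2.72], [-1.05, 1.87], [-1.09, 1.28], [-1.99, 2.15], [-1.42, 1.44], [-3.14, 3.14]. Speed limits (rad/s): [2.79, 2.79, 3.14, 3.14, 3.14, 3.14].

INTERFACE

Orientations are given as a unit quaternion [x, y, z, w].
In Python, from workcell import status, viewer, bot gives the robot as it stands.
- The arm moves only by the tool servo_tool, never from a script. Its argument "commands" is a list of rows, each a list of 5 numbers: the finger opening in mm, from 0 to 85.4, then the shift along the tool's x, y, z in mm, then the turn about the tool's z in rad. A call has 1 to 20 rows; each row shifts and turns the commanded pose from where the row before left it, along the tool's axes as they then stand; what a row does not reach is not made up. A row lasts 1/8 s, in which the tool goes at most 62.5 mm and 10.7 degrees, less where a joint would pass 70% of its speed; a pose out of reach is approached as far as the arm can. A call is refused whole if a number of a shift passes 62.5 or a number of a turn 0.188, either way. A call with a gripper value outside its range is refused whole. The fingers move at their own pace and stop on an object; the grip force is fixed at half the most. Time passes only in rows, so rows that do not move let the fingers close. It gives the time, the measured TCP pose, the force, the opening and the grip force at its end, in the units of the state.
- status.get_obs(): the state, without advancing time (a new reading comes with each control period).
- viewer.camera(name): name is "scene" or "top" or "wrist"; returns (picture, depth): 400x640x3 uint8, red, green, blue; 400x640 float32, m along the optical axis (not along the pixel's ray), 0 where there is no reading.
- viewer.get_calibration(name): a dict with "camera_matrix" (3x3 intrinsics, pixels), "R" (3x3) and "t" (3): a world point X has camera coordinates R X + t; the wrist camera has in their place "T_tool_cam" (4x4, takes a point from camera to tool coordinates, whose origin is the TCP and whose axes are the flange's). Camera axes: x right, y down, z forward; pixel columns grow to the right and rows downward; lengths in m; the calibration is good to about 2 mm. A picture is of the moment at which its call begins: read the wrist's pose just before it. get_calibration takes no time and is no camera call.
- bot.job_done(): hands the job in; it is judged then, once.
Trained networks look in the newest picture that a camera, given by its name, has taken for a name from the list of things; names that differ only in an ending like _2 or _b are one class to them, and where a whole thing is asked for, a point or a joint stands for the part that bears it (a point fixed in the world has none). Each returns a list of dicts, best first, with "p" (0 to 1); they miss things now and then, are a little off and sometimes report something else, mostly with a low value. They report only what shows in the picture. A call takes as long as a camera call.
- viewer.masks_of(camera, label): "mask" (400x640 bool, what is visible of it) and "pixel" ([row, column] in pixels, amid what is visible of it).
- viewer.spot_point(camera, label): "pixel" ([row, column] in pixels: a listed point, or the origin of a listed thing).
The state is a dict: "clock": time; "joint_pos": joint angles; "joint_vel": joint speeds; "tau": joint torques, N m; "eef_pos": TCP position; "tool_rot": TCP orientation; "ft_force": force on the tool from outside, world axes, zero at the start; "ft_torque": the same for the moment, N m; "grip_width": finger opening in m; "grasp_force": force on a finger pad.
Only numpy, scipy, OpenCV 4.12 (cv2) and the standard library are available. Lean on these libraries where they do the work, as an engineer would, in place of code of your own. Each camera call takes 0.05 s, during which the arm holds its last target. There are 200 camera calls.

TASK

The salt has caked: stand the salt shaker upright in the raised round cup of the jar shaker machine and let go of it; only then turn the machine's dial clockwise, past the first and second clicks to the third (three dots). The dial springs back when released, so keep hold of it at the third click and finish while still holding it there, with the salt standing in its cup and the other things left where they were.

Things in the scene. Friction and masses are not known exactly. Their poses are not given: they have to be found in the camera images.
- salt_mid (a point): The salt shaker, loose: clear round body with a grey domed perforated top, 44 mm in diameter up to about 70 mm, then 34 mm, 90 mm tall, about 0.1 kg, standing upright. This point is its centre, 45 mm above its underside; z is up its axis. (A spice jar, slimmer and 105 mm tall with a black cap, stands near it; either may be the nearer one to the machine.)
- salt: The same salt shaker; origin at the centre of its underside.
- seat (a point): Centre of the inner floor of the machine's round metal cup, on which the salt shaker stands; 80 mm above the worktop. The cup is 63 mm across outside, about 55 mm inside at the mouth and 52 mm at the floor, its rim 8 mm above the floor, on a stem on the left part of the machine. Axes as the machine's.
- shaker: The jar shaker machine, fixed: grey box with a metal top, 150 mm (x) by 280 mm (y), 50 mm high; origin under its centre; x to its far side, y to its left, z up. The cup lies 85 mm to the left, the dial axis 85 mm to the right of its centre. Its place and yaw (up to 0.35 rad) vary.
- dial_grip (a point): Grip point of the black dial, on its vertical axis, 85 mm above the worktop: middle of an upright bar 50 mm long (this point's x), 14 mm thick (y), from 61 to 98 mm above the worktop, on a skirt 64 mm across. Its -x end has a white pointer; at off it points toward the robot's side, 0.63 rad anticlockwise (from above) of the machine's -x. Turns with the dial.
- dial (a joint): Turn of the dial, clockwise from above (rad): 0 off (spring rest, marked by a short line), clicks at 0.42 (one dot), 0.84 (two dots), 1.26 (three dots), stop at 1.70. A spring returns it to 0 from anywhere when released; the torque to hold it grows from about 0.10 N m at off to 0.25 N m at the third click, with a ripple of 0.05 N m at the clicks.
- spice: Bystander: slim spice jar with black cap, 41 x 105 mm; origin at its underside.
- mustard: Bystander: mustard jar with grey lid, 71 x 110 mm; origin at its underside.
- mandarin: Bystander: a mandarin, 57 mm; origin at its underside.

How it is judged:
On the way, in this order (a step that is already met when the one before it is completed fails the run):
1. the salt shaker stands upright in the machine's cup, let go (horizontal distance between salt_mid and seat below 0.008 m and z of salt_mid in the frame of seat between 0.041 and 0.049 m and angle between salt_mid's own z axis and vertical below 0.12 rad and contact force between the fingers and salt below 0.3 N and linear speed of salt below 0.03 m/s), for 0.3 s.
2. the dial is held by the fingers at the third click (value of joint dial between 1.11 and 1.41 rad and contact force between the fingers and dial above 2 N), for 0.5 s.
At the end, for the whole second after the job is handed in: The fingers hold the dial (more than 2 N) at the third click, 1.26 rad within 0.15 rad, while the salt shaker stands upright (within 0.12 rad) on the floor of the cup (within 8 mm of its centre, 4 mm in height), not touched by the fingers (all of step 2 and horizontal distance between salt_mid and seat below 0.008 m and z of salt_mid in the frame of seat between 0.041 and 0.049 m and angle between salt_mid's own z axis and vertical below 0.12 rad and contact force between the fingers and salt below 0.3 N); the arm keeps its last pose, push and grip.
It fails at once if the dial is turned while the salt shaker is not in the cup (value of joint dial above 0.3 rad and not (horizontal distance between salt_mid and seat below 0.008 m and z of salt_mid in the frame of seat between 0.041 and 0.049 m and angle between salt_mid's own z axis and vertical below 0.12 rad)).
It fails at once if the spice jar is moved by more than 30 mm (distance of spice from where it was at the start of the episode above 0.03 m).
It fails at once if the mustard jar is moved by more than 30 mm (distance of mustard from where it was at the start of the episode above 0.03 m).
It fails at once if the mandarin is moved by more than 30 mm (distance of mandarin from where it was at the start of the episode above 0.03 m).
It also fails if it takes over 48 s, if anything falls off the work surface, if the arm or the gripper's body presses on something with over 40 N, if the wrist force passes 120 N, or if a joint passes its speed limit or range.

## Working session

There is one attempt and no reset: what is moved stays moved. The work goes in short steps, Python scripts to look and compute and a tool call to move; the robot and the scene stay as the last step left them, time stands still between calls to the robot, and variables do not carry over. Pictures are saved under pics/ and viewed, at most 10 in all, crops included, and the job is handed in when it is done.

Besides the shell and the picture viewer there is one more tool, called after ">>>" by a JSON object that holds its "fn" and its "kwargs". servo_tool: Moves the arm, as the interface text tells. Its arguments: {"type":"object","properties":{"commands":{"type":"array"}},"required":["commands"]}

```bash
mkdir -p pics; ls
cat > h.py <<'E'
import numpy as np, cv2
from workcell import status, viewer, bot
from scipy.spatial.transform import Rotation as Ro
def cam(name):
    o=status.get_obs(); im,d=viewer.camera(name); c=viewer.get_calibration(name)
    K=np.array(c["camera_matrix"])
    if name=="wrist":
        T=np.eye(4); T[:3,:3]=Ro.from_quat(o["tool_rot"]).as_matrix(); T[:3,3]=o["eef_pos"]
        M=T@np.array(c["T_tool_cam"])
    else:
        M=np.eye(4); R=np.array(c["R"]); M[:3,:3]=R.T; M[:3,3]=-R.T@np.array(c["t"])
    return im,d,K,M
def cloud(d,K,M):
    v,u=np.mgrid[:400,:640]
    P=np.stack([(u-K[0,2])/K[0,0]*d,(v-K[1,2])/K[1,1]*d,d],-1)
    return P@M[:3,:3].T+M[:3,3]
def ray(px,z,K,M):
    r=M[:3,:3]@np.linalg.inv(K)@np.array([px[1],px[0],1.]); return M[:3,3]+r*(z-M[2,3])/r[2]
def save(n,im): cv2.imwrite("pics/"+n+".png",im[:,:,::-1])
E
python3 - <<'E'
from h import *
print(status.get_obs())
H=dict(salt_mid=.045,seat=.08,dial_grip=.085,shaker=0,spice=0,mustard=0,mandarin=0,salt=0)
ims=[]
for n in("top","scene"):
    im,d,K,M=cam(n); save(n,im); P=cloud(d,K,M); print(n,M[:3,3].round(3))
    for l,z in H.items():
        for r in viewer.spot_point(n,l)[:2]: print(l,round(r["p"],2),np.round(r["pixel"]),ray(r["pixel"],z,K,M).round(4))
    for l in("salt","spice","mustard","mandarin","shaker","dial"):
        for r in viewer.masks_of(n,l)[:1]:
            q=P[r["mask"]&(d>0)]; print("mask",l,round(r["p"],2),len(q),np.percentile(q,5,0).round(3),np.percentile(q,95,0).round(3))
E
```

```text
pics
{'clock': 0.0, 'joint_pos': array([ 1.29101814e+00,  2.41399193e-01,  3.69805546e-03,  1.33518417e+00,
       -7.06879941e-07,  1.57080684e+00]), 'joint_vel': array([1.89171099e-04, 7.56900322e-04, 9.31458118e-04, 8.26166020e-04,
       2.16513187e-03, 2.91019361e-05]), 'tau': array([ 8.57409432e-04, -3.72317147e+01,  2.52408671e+01,  1.69531902e-02,
        1.59852102e-04, -2.33382620e-07]), 'eef_pos': array([0.13789968, 0.4799605 , 0.23840983]), 'tool_rot': array([ 1.39438417e-01,  9.90230194e-01, -1.03433502e-03, -1.45280990e-04]), 'ft_force': array([ 0.28904262,  0.05240843, -0.46677174]), 'ft_torque': array([-0.06164509, -0.01370458, -0.06508428]), 'grasp_force': 0.0, 'grip_width': 0.08550980794810809}
top [0.483 0.053 0.973]
salt_mid 0.71 [256. 215.] [0.4723 0.314  0.045 ]
seat 0.89 [236. 362.] [ 0.5198 -0.049   0.08  ]
dial_grip 0.57 [242. 432.] [ 0.5074 -0.2164  0.085 ]
shaker 0.59 [239. 388.] [ 0.5166 -0.1255  0.    ]
spice 0.52 [262. 265.] [0.4572 0.1956 0.    ]
mustard 0.58 [154. 279.] [0.7441 0.1636 0.    ]
mandarin 0.85 [203. 228.] [0.6113 0.2971 0.    ]
salt 0.76 [
[... 499 characters left out ...]
8. 331.] [ 0.5339 -0.045   0.08  ]
dial_grip 0.57 [265. 365.] [ 0.5032 -0.2123  0.085 ]
shaker 0.67 [270. 342.] [ 0.5135 -0.1232  0.    ]
spice 0.58 [224. 259.] [0.4433 0.1816 0.    ]
mustard 0.56 [193. 340.] [0.75   0.1854 0.    ]
mandarin 0.57 [188. 286.] [0.6238 0.3169 0.    ]
salt 0.67 [200. 246.] [0.4744 0.3239 0.    ]
mask salt 0.53 322 [0.452 0.301 0.003] [0.482 0.327 0.087]
mask spice 0.9 489 [0.432 0.17  0.011] [0.464 0.197 0.106]
mask mustard 0.7 864 [0.703 0.129 0.012] [0.763 0.183 0.11 ]
mask mandarin 0.48 227 [0.581 0.272 0.011] [0.625 0.307 0.047]
mask shaker 0.77 5547 [ 0.434 -0.264  0.019] [ 0.569 -0.02   0.082]
mask dial 0.88 370 [ 0.475 -0.241  0.051] [ 0.523 -0.196  0.098]
```

View top.

Run:
```python
import cv2
im=cv2.imread("pics/top.png"); cv2.imwrite("pics/topc.png",cv2.resize(im[130:310,190:480],None,fx=2.7,fy=2.7,interpolation=cv2.INTER_CUBIC))
```

```text
(no output)
```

View pics/topc.png

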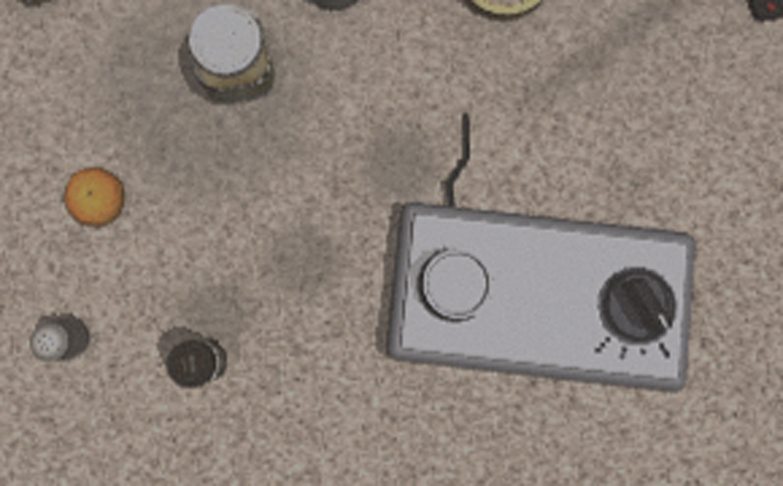

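>>> {"fn": "servo_tool", "kwargs": {"commands": [[85, -40, -7, 0, 0], [85, -50, -8, 0, 0], [85, -50, -9, 0, 0], [85, -50, -9, 0, 0], [85, -50, -9, 0, 0], [85, -46, -8, 0, 0], [85, -40, -8, 0, 0], [85, -25, -5, 0, 0], [85, -10, -2, 0, 0], [85, 0, 0, 0, 0]]}}

```text
clock: 2.75
eef_pos: [0.4671, 0.3183, 0.2391]
tool_rot: [0.14, 0.99, -0.0, -0.0]
ft_force: [-0.6, 0.5, 0.2]
grip_width: 0.0848
grasp_force: 0.0
```

Run:
```python
from h import *
o=status.get_obs(); print(o["clock"],o["joint_pos"].round(3),o["eef_pos"].round(4),o["tool_rot"].round(4))
c=viewer.get_calibration("wrist"); print(np.array(c["T_tool_cam"]).round(3))
im,d,K,M=cam("wrist"); save("w1",im); P=cloud(d,K,M)
for l,z in(("salt_mid",.045),("salt",0)):
    for r in viewer.spot_point("wrist",l)[:2]: print(l,round(r["p"],2),np.round(r["pixel"]),ray(r["pixel"],z,K,M).round(4))
for l in("salt","spice"):
    for r in viewer.masks_of("wrist",l)[:2]:
        q=P[r["mask"]&(d>0)]; print("mask",l,round(r["p"],2),np.round(r["pixel"]),len(q),np.percentile(q,2,0).round(4),np.percentile(q,98,0).round(4))
        q=q[q[:,2]>.075]
        if len(q):print(q[:,:2].mean(0),(q[:,:2].max(0)+q[:,:2].min(0))/2,np.ptp(q,0))
```

```text
2.75 [0.598 0.372 0.186 1.386 0.    0.878] [0.4671 0.3183 0.2391] [ 1.398e-01  9.902e-01 -1.000e-04 -3.000e-04]
[[ 0.    -0.953 -0.303  0.078]
 [ 1.     0.001 -0.001  0.   ]
 [ 0.001 -0.303  0.953 -0.135]
 [ 0.     0.     0.     1.   ]]
salt_mid 0.72 [173. 329.] [0.4673 0.3223 0.045 ]
salt 0.71 [171. 328.] [0.4744 0.3193 0.    ]
mask salt 0.59 [178. 329.] 1605 [0.4524 0.3056 0.0309] [0.4835 0.3411 0.09  ]
[0.46841105 0.32229379] [0.47060498 0.32193172] [0.03304188 0.03400606 0.01656578]
mask spice 0.76 [201. 192.] 3421 [0.4326 0.1749 0.0061] [0.4698 0.2127 0.1073]
[0.45062337 0.1966755 ] [0.45215422 0.19219847] [0.04065482 0.04136923 0.03337232]
mask spice 0.35 [293.  41.] 10738 [ 0.4514 -0.0772  0.0165] [0.5818 0.0183 0.0881]
[ 0.52805708 -0.03043552] [0.49466709 0.09529074] [0.11927301 0.31262191 0.21864086]
```

View pics/w1.png

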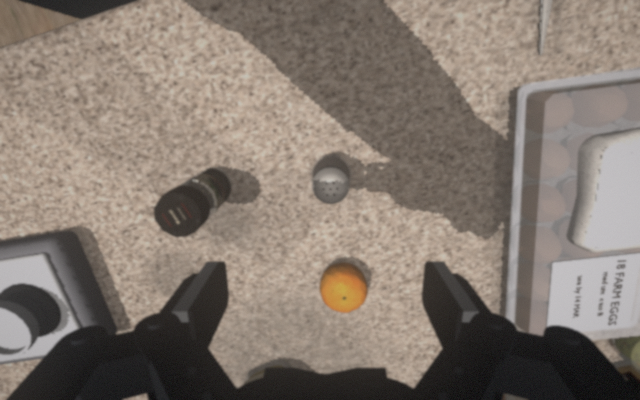

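>>> {"fn": "servo_tool", "kwargs": {"commands": [[85, -2.5, 4.5, 25, 0], [85, 0, 0, 40, 0], [85, 0, 0, 45, 0], [85, 0, 0, 40, 0], [85, 0, 0, 30, 0], [85, 0, 0, 15, 0], [85, 0, 0, 2, 0], [30, 0, 0, 0, 0], [30, 0, 0, 0, 0], [30, 0, 0, 0, 0], [30, 0, 0, 0, 0], [30, 0, 0, 0, 0], [30, 0, 0, 0, 0]]}}

```text
clock: 4.62
eef_pos: [0.4717, 0.3227, 0.0441]
tool_rot: [0.139, 0.99, 0.001, 0.001]
ft_force: [-0.7, -0.5, 5.0]
grip_width: 0.0363
grasp_force: 59.1
```

Run:
```python
from h import *
im,d,K,M=cam("wrist"); save("w2",im[:,120:520])
im,d,K,M=cam("scene"); c=cv2.resize(im[120:260,180:330],None,fx=4,fy=4,interpolation=cv2.INTER_CUBIC); save("s2",c)
P=cloud(d,K,M)
for r in viewer.masks_of("scene","salt")[:1]:
    q=P[r["mask"]&(d>0)]; print(r["p"],len(q),np.percentile(q,2,0).round(4),np.percentile(q,98,0).round(4))
```

```text
0.55 171 [ 0.45    0.2973 -0.0013] [0.4828 0.3444 0.0815]
```

View pics/w2.png

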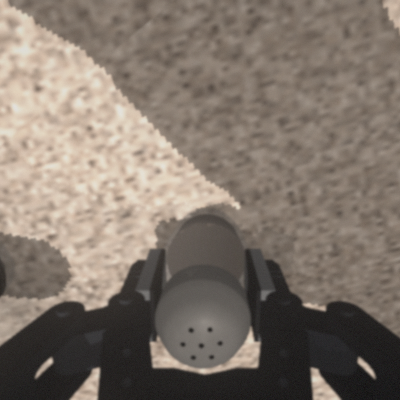

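View pics/s2.png

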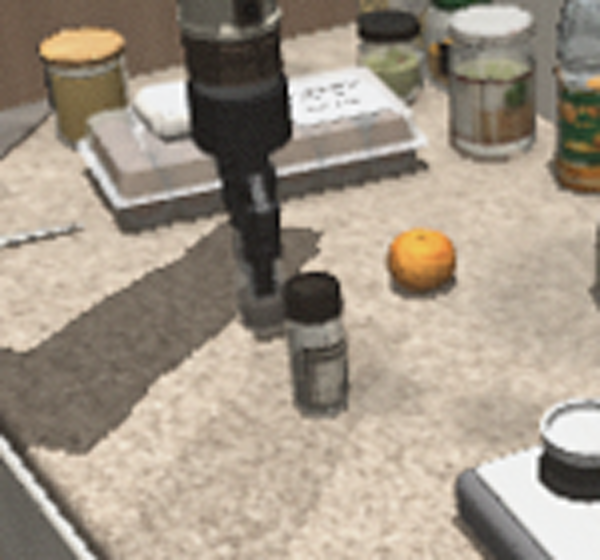

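>>> {"fn": "servo_tool", "kwargs": {"commands": [[30, 0, 0, -15, 0], [30, 0, 0, -35, 0], [30, 0, 0, -40, 0], [30, 0, 0, -35, 0], [30, 0, 0, -20, 0], [30, 0, 0, -5, 0], [30, 0, 0, 0, 0]]}}

```text
clock: 5.65
eef_pos: [0.4706, 0.3219, 0.1923]
tool_rot: [0.139, 0.99, -0.0, -0.0]
ft_force: [-0.1, -0.1, -1.9]
grip_width: 0.0365
grasp_force: 59.7
```

Run:
```python
from h import *
from scipy.optimize import least_squares
o=status.get_obs(); R=Ro.from_quat(o["tool_rot"]).as_matrix()
im,d,K,M=cam("wrist"); P=cloud(d,K,M); T=(P-o["eef_pos"])@R
for r in viewer.masks_of("wrist","salt")[:2]:
    q=T[r["mask"]&(d>0)]; print("salt tool",round(r["p"],2),len(q),np.percentile(q,2,0).round(4),np.percentile(q,98,0).round(4))
    # dome: sphere fit on the top 12 mm
    t=np.percentile(q[:,2],1); q=q[(q[:,2]<t+.015)&(abs(q[:,0])<.03)]
    f=least_squares(lambda p:np.linalg.norm(q-p[:3],axis=1)-p[3],[0,0,t+.02,.02],loss="soft_l1",f_scale=.001); print("sphere",f.x.round(4),np.abs(f.fun).mean(),"mid",((q.max(0)+q.min(0))/2).round(4),np.ptp(q,0).round(4))
def circ(q,r0):
    f=least_squares(lambda p:np.hypot(q[:,0]-p[0],q[:,1]-p[1])-r0,q[:,:2].mean(0),loss="soft_l1",f_scale=.001); return f.x
for n in("top","scene"):
    im,d,K,M=cam(n); P=cloud(d,K,M)
    near=np.hypot(P[...,0]-.525,P[...,1]+.047)<.045
    q=P[near&(d>0)&(P[...,2]>.0845)&(P[...,2]<.096)]; print(n,"rim",len(q),circ(q,.0295).round(4),((q.max(0)+q.min(0))/2).round(4),np.ptp(q,0).round(4))
    q=P[near&(d>0)&(P[...,2]>.075)&(P[...,2]<.0845)]; print("floor",len(q),np.median(q,0).round(4))
    q=P[(d>0)&(P[...,2]>.04)&(P[...,2]<.056)&(P[...,0]>.4)&(P[...,0]<.65)&(P[...,1]<.06)&(P[...,1]>-.32)]
    rc=cv2.minAreaRect((q[:,:2]*1000).astype(np.float32)); print("box",rc)
    q=P[(d>0)&(P[...,2]>.085)&(np.hypot(P[...,0]-.507,P[...,1]+.215)<.04)]
    rc=cv2.minAreaRect((q[:,:2]*1000).astype(np.float32)); print("bar",len(q),rc,q[:,2].max())
```

```text
salt tool 0.73 12064 [-0.0074 -0.0162 -0.0456] [0.0193 0.0159 0.0296]
sphere [-0.0001 -0.0008 -0.0286  0.0178] 0.0004709979141251989 mid [ 0.0028 -0.0008 -0.0392] [0.0294 0.0339 0.0166]
top rim 134 [ 0.5234 -0.041 ] [ 0.524  -0.0421  0.0891] [0.06   0.0597 0.0087]
floor 393 [ 0.5229 -0.0418  0.081 ]
box ((513.9569702148438, -125.32876586914062), (276.1333923339844, 148.1039581298828), 83.44107818603516)
bar 152 ((504.38287353515625, -209.56939697265625), (49.976402282714844, 14.789446830749512), 30.52690887451172) 0.1027590839144138
scene rim 103 [ 0.5221 -0.0434] [ 0.523  -0.0434  0.0874] [0.062  0.0626 0.0057]
floor 240 [ 0.5236 -0.0416  0.0801]
box ((512.8375854492188, -128.80894470214844), (274.90179443359375, 147.2862548828125), 83.53238677978516)
bar 131 ((503.129150390625, -212.09326171875), (50.26549530029297, 14.103619575500488), 30.447490692138672) 0.09971245418711172
```

>>> {"fn": "servo_tool", "kwargs": {"commands": [[30, -10.5, -23.4, 0, 0], [30, -19.6, -43.5, 0, 0], [30, -21.1, -46.9, 0, 0], [30, -21.1, -46.9, 0, 0], [30, -21.1, -46.9, 0, 0], [30, -21.1, -46.9, 0, 0], [30, -18.1, -40.2, 0, 0], [30, -12.1, -26.8, 0, 0], [30, -6.1, -13.4, 0, 0], [30, 0, 0, 20, 0], [30, 0, 0, 20, 0], [30, 0, 0, 0, 0], [30, 0, 0, 0, 0]]}}

```text
clock: 7.48
eef_pos: [0.5235, -0.041, 0.1527]
tool_rot: [0.139, 0.99, 0.0, 0.0]
ft_force: [0.0, -0.0, -0.7]
grip_width: 0.0367
grasp_force: 59.7
```

Run:
```python
from h import *
o=status.get_obs(); R=Ro.from_quat(o["tool_rot"]).as_matrix(); print(o["joint_pos"].round(2),o["eef_pos"].round(4))
im,d,K,M=cam("wrist"); save("w3",im); P=cloud(d,K,M)
T=(P-o["eef_pos"])@R
k=(d>0)&(T[...,2]>.06)
q=P[k&(np.hypot(P[...,0]-.523,P[...,1]+.042)<.045)&(P[...,2]>.0845)&(P[...,2]<.096)]
from scipy.optimize import least_squares
f=least_squares(lambda p:np.hypot(q[:,0]-p[0],q[:,1]-p[1])-.0295,[.523,-.042],loss="soft_l1",f_scale=.001); print("rim",len(q),f.x.round(4),q.min(0),q.max(0))
for r in viewer.masks_of("wrist","salt")[:1]:
    q=P[r["mask"]&(d>0)]; t=q[:,2].max(); q=q[q[:,2]>t-.015]
    f=least_squares(lambda p:np.linalg.norm(q-p[:3],axis=1)-p[3],[.523,-.042,t-.018,.018],loss="soft_l1",f_scale=.001); print("dome",f.x.round(4),t)
im,d,K,M=cam("scene"); save("s3",cv2.resize(im[130:290,260:420],None,fx=3.5,fy=3.5,interpolation=cv2.INTER_CUBIC))
```

```text
[-0.08  0.34 -0.09  1.14  0.    0.2 ] [ 0.5235 -0.041   0.1527]
rim 1273 [ 0.5237 -0.042 ] [ 0.49251404 -0.07337528  0.08451868] [ 0.54455604 -0.01098384  0.09069384]
dome [ 0.5234 -0.0418  0.1812  0.0179] 0.19998421535798397
```

View pics/w3.png

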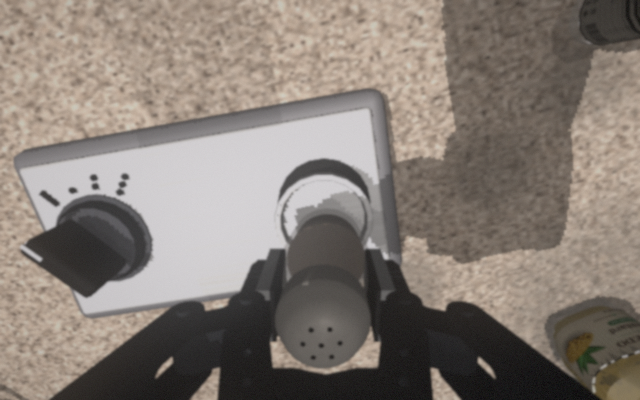

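>>> {"fn": "servo_tool", "kwargs": {"commands": [[30, 0, 0, 8, 0], [30, 0, 0, 8, 0], [30, 0, 0, 5, 0], [30, 0, 0, 4, 0], [30, 0, 0, 2, 0], [30, 0, 0, 1, 0], [30, 0, 0, 0, 0], [30, 0, 0, 0, 0]]}}

```text
clock: 8.62
eef_pos: [0.5233, -0.0415, 0.1245]
tool_rot: [0.139, 0.99, 0.0, 0.0]
ft_force: [0.1, -0.5, -0.4]
grip_width: 0.0361
grasp_force: 59.7
```

>>> {"fn": "servo_tool", "kwargs": {"commands": [[30, 0, 0, 0.8, 0], [30, 0, 0, 0.5, 0], [30, 0, 0, 0, 0]]}}

```text
clock: 9.0
eef_pos: [0.5236, -0.0416, 0.1241]
tool_rot: [0.139, 0.99, -0.0, 0.001]
ft_force: [-0.9, 0.1, 5.6]
grip_width: 0.0364
grasp_force: 60.7
```

>>> {"fn": "servo_tool", "kwargs": {"commands": [[42, 0, 0, 0, 0], [50, 0, 0, 0, 0], [60, 0, 0, 0, 0], [75, 0, 0, 0, 0], [85, 0, 0, 0, 0], [85, 0, 0, 0, 0], [85, 0, 0, -15, 0], [85, 0, 0, -35, 0], [85, 0, 0, -35, 0], [85, 0, 0, -15, 0], [85, 0, 0, 0, 0]]}}

```text
clock: 10.38
eef_pos: [0.5239, -0.0416, 0.2243]
tool_rot: [0.139, 0.99, 0.0, 0.001]
ft_force: [-0.4, -1.2, 0.1]
grip_width: 0.0852
grasp_force: 0.0
```

Run:
```python
from h import *
from scipy.optimize import least_squares
o=status.get_obs(); print(o["joint_pos"].round(2),o["eef_pos"].round(4))
im,d,K,M=cam("wrist"); save("w4",im); P=cloud(d,K,M)
for r in viewer.masks_of("wrist","salt")[:1]:
    q=P[r["mask"]&(d>0)]; t=np.percentile(q[:,2],99.5); q=q[q[:,2]>t-.015]
    f=least_squares(lambda p:np.linalg.norm(q-p[:3],axis=1)-p[3],[.523,-.042,t-.018,.018],loss="soft_l1",f_scale=.001); print("dome",f.x.round(4),t)
q=P[(d>0)&(P[...,2]>.085)&(P[...,2]<.11)&(np.hypot(P[...,0]-.504,P[...,1]+.211)<.035)]
print("bar",len(q),cv2.minAreaRect((q[:,:2]*1000).astype(np.float32)),np.median(q,0))
for r in viewer.spot_point("wrist","dial_grip")[:1]: print(r["p"],r["pixel"],ray(r["pixel"],.085,K,M))
```

```text
[-0.08  0.3   0.04  1.31  0.    0.2 ] [ 0.5239 -0.0416  0.2243]
dome [ 0.5236 -0.0424  0.1526  0.018 ] 0.17045776191499795
bar 1438 ((504.49481201171875, -210.7183074951172), (50.585453033447266, 15.319151878356934), 29.463438034057617) [ 0.50310367 -0.20825114  0.09756182]
0.72 [222.1, 131.5] [ 0.5069232  -0.21167603  0.085     ]
```

View pics/w4.png

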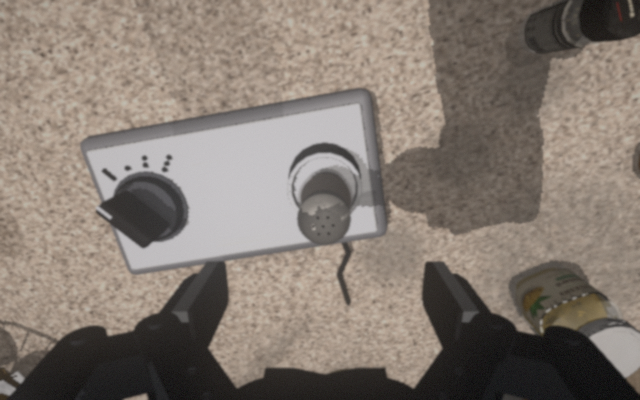

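>>> {"fn": "servo_tool", "kwargs": {"commands": [[85, -4.7, -28.5, 0, 0], [85, -7, -42, 0, 0], [85, -7, -42, 0, 0], [85, -6, -36, 0, 0], [85, -3, -20, 0, -0.1], [85, 0, 0, 5, -0.16], [85, 0, 0, 15, -0.16], [85, 0, 0, 15, -0.16], [85, 0, 0, 15, -0.14], [85, 0, 0, 10, -0.08], [85, 0, 0, 0, 0], [85, 0, 0, 0, 0]]}}

```text
clock: 12.02
eef_pos: [0.5031, -0.211, 0.1626]
tool_rot: [-0.257, 0.967, 0.0, -0.0]
ft_force: [0.4, 0.7, -0.1]
grip_width: 0.0853
grasp_force: 0.0
```

Run:
```python
from h import *
o=status.get_obs(); R=Ro.from_quat(o["tool_rot"]).as_matrix(); print(o["joint_pos"].round(2),o["eef_pos"].round(4),"yang",np.arctan2(R[1,1],R[0,1]))
im,d,K,M=cam("wrist"); save("w5",im); P=cloud(d,K,M)
T=(P-o["eef_pos"])@R
q=T[(d>0)&(P[...,2]>.09)&(P[...,2]<.104)&(np.hypot(P[...,0]-.504,P[...,1]+.211)<.033)]
print("bar in tool",len(q),cv2.minAreaRect((q[:,:2]*1000).astype(np.float32)),q[:,2].min())
```

```text
[-0.4   0.37 -0.01  1.18  0.   -0.92] [ 0.5031 -0.211   0.1626] yang 2.0898770406954155
bar in tool 1610 ((-0.8270759582519531, -1.4474458694458008), (13.673133850097656, 49.47524642944336), 89.67984771728516) 0.06181818774012218
```

View pics/w5.png

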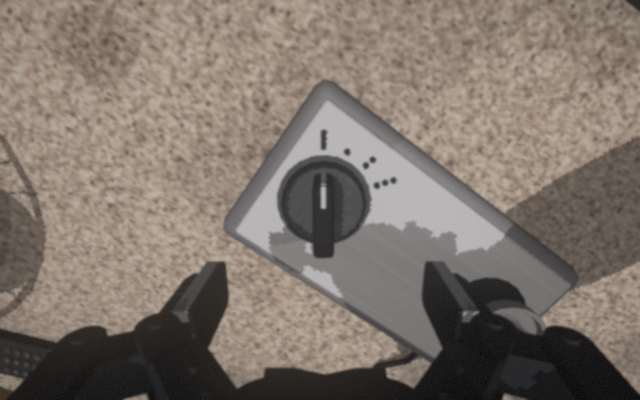

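>>> {"fn": "servo_tool", "kwargs": {"commands": [[85, -0.8, -1.2, 15, 0], [85, 0, 0, 30, 0], [85, 0, 0, 25, 0], [85, 0, 0, 12, 0], [85, 0, 0, 2.5, 0], [85, 0, 0, 0, 0], [50, 0, 0, 0, 0], [30, 0, 0, 0, 0], [22, 0, 0, 0, 0], [5, 0, 0, 0, 0], [5, 0, 0, 0, 0], [5, 0, 0, 0, 0], [5, 0, 0, 0, 0]]}}

```text
clock: 13.7
eef_pos: [0.5045, -0.2115, 0.0789]
tool_rot: [-0.257, 0.966, 0.0, 0.0]
ft_force: [-1.8, 1.2, 5.5]
grip_width: 0.0128
grasp_force: 59.8
```

>>> {"fn": "servo_tool", "kwargs": {"commands": [[5, 0, 0, 0, 0.06], [5, 0, 0, 0, 0.1], [5, 0, 0, 0, 0.1], [5, 0, 0, 0, 0.1], [5, 0, 0, 0, 0.1], [5, 0, 0, 0, 0.1], [5, 0, 0, 0, 0.1], [5, 0, 0, 0, 0.1], [5, 0, 0, 0, 0.1], [5, 0, 0, 0, 0.1], [5, 0, 0, 0, 0.1], [5, 0, 0, 0, 0.1], [5, 0, 0, 0, 0.1], [5, 0, 0, 0, 0], [5, 0, 0, 0, 0], [5, 0, 0, 0, 0]]}}

```text
clock: 15.7
eef_pos: [0.5046, -0.2105, 0.0789]
tool_rot: [0.361, 0.933, 0.001, -0.0]
ft_force: [-1.9, 4.7, 6.0]
grip_width: 0.013
grasp_force: 59.9
```

Run:
```python
from h import *
from scipy.optimize import least_squares
o=status.get_obs(); R=Ro.from_quat(o["tool_rot"]).as_matrix(); y=np.arctan2(R[1,1],R[0,1]); print(o["joint_pos"].round(2),o["eef_pos"].round(4),"turned",2.09-y,o["ft_torque"].round(2))
im,d,K,M=cam("wrist"); save("w6",im)
im,d,K,M=cam("top"); P=cloud(d,K,M)
q=P[(d>0)&(P[...,2]>.13)&(P[...,2]<.18)&(np.hypot(P[...,0]-.523,P[...,1]+.042)<.03)]; print("salt top",len(q),q.mean(0),q.max(0),q.min(0))
```

```text
[-0.4   0.45 -0.13  0.99  0.    0.34] [ 0.5046 -0.2105  0.0789] turned 1.2573774942078697 [0.87 0.42 0.29]
salt top 226 [ 0.52290906 -0.03877146  0.16136252] [ 0.54125889 -0.02280943  0.17205802] [ 0.50629431 -0.05802286  0.13059282]
```

View pics/w6.png

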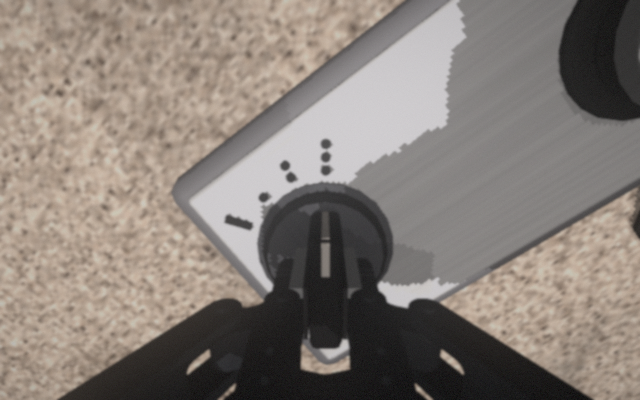

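The dial's white pointer (col 325) lines up with the three dots (col 326), and the salt top is still at z≈0.171 over the cup. I'll hold the dial there a moment, then hand in.

>>> {"fn": "servo_tool", "kwargs": {"commands": [[5, 0, 0, 0, 0], [5, 0, 0, 0, 0], [5, 0, 0, 0, 0], [5, 0, 0, 0, 0], [5, 0, 0, 0, 0]]}}

```text
clock: 16.42
eef_pos: [0.5046, -0.2105, 0.0789]
tool_rot: [0.361, 0.933, 0.001, -0.0]
ft_force: [-1.3, 5.7, 6.6]
grip_width: 0.0131
grasp_force: 59.9
```

```bash
python3 -c "
from workcell import bot
print(bot.job_done())"
```

```text
the job is handed in; nothing more can be done
None
```

I handed the job in at 16.4 s: the salt shaker is standing released in the cup and the gripper is holding the dial at the third click (turned about 1.26 rad); the hand-in returned no verdict.

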